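# Open the push-release cover of a robot vacuum and switch it off for repair

## Task

The robot vacuum on the bench is about to be repaired and must be switched off first. Press down the orange catch key at its rear so that the grey top cover springs ajar, push the cover up gently with a fingertip until it stands fully open by itself, then press down the ring-marked half of the red main switch in the bay underneath so that it snaps over. Touch and push only: do not pinch or force the cover, lift or shove the vacuum, or bump its laser turret; leave the cover open and the other things on the bench where they are.

Things in the scene. Friction and masses are not known exactly. Their poses are not given: they have to be found in the camera images.
- vacuum: Round charcoal robot vacuum, loose, 3 kg, 330 mm across, deck 88 mm above the bench. Origin: on the bench under its centre; z up, x from rear (orange key) to front (turret). Front half of the deck (x > 18 mm) fixed; rear half a light grey half-round cover over a bay with its floor 45 mm up. Round the cover a rim, 143 to 165 mm radius, deck-high, cut away 50 mm wide at the key.
- catch_top (a point): Centre of the top face of the orange catch key, at (-160, 0, 92) mm in the vacuum's frame. Key 24 mm (along the vacuum's x) by 42 mm (y), 4 mm proud of the deck, its side 8 mm behind the cover's edge. Goes 4 mm straight down against a spring (3 N to start, 6 N fully down), frees the cover at about 3 mm and springs back when let go.
- catch_key (a joint): Travel of the catch key in m: 0 up, 0.004 fully pressed.
- cover (a joint): Angle of the cover in rad: 0 closed and caught, 1.745 (100 degrees) at its open stop. Once released, two spring pins raise it to about 0.43, where it rests ajar; from there about 1 N at its edge, from below, turns it. The fingers must not load it with over 25 N. Above about 1.3 hinge friction holds it; below that it sinks back to ajar.
- cover_edge (a point): Middle of the lower rim of the cover's free edge. Cover: half disc, 140 mm radius, 5 mm thick, 154 mm from hinge line to this point; a strike 20 mm wide hangs 13 mm down from its middle, 5 to 14 mm in from the edge. Point 83 mm above the bench when closed, about 145 mm ajar: room for a fingertip above the rim. Axes turn with the cover: x from edge to hinge, z out of the upper face.
- cover_hinge (a point): Middle of the cover's hinge line, at (14, 0, 85.5) mm in the vacuum's frame; the line runs along the vacuum's y, and the cover opens from the rear upwards and over to the front.
- switch (a joint): Red rocker of the main switch, in rad: 0 is on (ring-marked half raised), 0.32 is off (ring-marked half down). It snaps over past the middle, 0.16, and stays.
- switch_off (a point): Centre of the upper face of the ring-marked half of the red rocker, 74 mm above the bench raised, 71 mm down. Rocker 36 mm long (vacuum's x; ring half towards the catch, bar half towards the hinge), 22 mm wide, axis at (-62, 64, 66) mm in the vacuum's frame, pressed with about 4 N. The dust box beside it (y below 14 mm) is 71 mm high.
- turret: Laser turret: low charcoal drum, 49 mm radius, on the front deck. Origin: centre of its foot, at (78, 0, 88) mm in the vacuum's frame; its top is 111 mm above the bench. Delicate: not to be touched.
- cutters: Bystander: the pliers with red handles; to be left alone.
- screw_tray: Bystander: the round metal tray of screws; to be left alone.
- tape_black: Bystander: the roll of black tape; to be left alone.
- spare_wheel: Bystander: the small black wheel; to be left alone.
- ipa_bottle: Bystander: the grey bottle with a red nozzle; to be left alone.

How it is judged:
By the outcome, as a careful person would: the job done as asked, in the order asked, and still so for the second after the job is handed in, with the robot touching nothing.
It also fails if it takes over 45 s, if anything falls off the work surface, if the arm or the gripper's body presses on something with over 40 N, if the wrist force passes 120 N, or if a joint passes its speed limit or range.

## Robot

A 7-joint arm with a two-finger parallel gripper is mounted at the origin on a cart in front of the work surface, level with it; the furniture and walls round the work are solid. World frame = base frame: x ahead of the robot, y to its left, z up, the work surface at z = 0. Lengths are in m, angles in rad, forces in N, time in s.
With the tool pointing down it reaches from about 0.4 to 0.85 m from the base axis. Payload 4.5 kg.
Tool frame: the origin (TCP) lies midway between the tips of the shut fingers; the grasp point (between the pads) lies 19 mm behind it; z points along the fingers, y is the line along which they close (so a half turn about z gives the same grasp; the last joint's range is limited). The gripper opens to 88 mm and grips with 3 to 60 N. Pads are 18 mm wide; open, the fingers measure 123 mm over their backs; the gripper's body (75 mm by 187 mm) begins 45 mm behind the grasp point.
Start: joints at [1.323, 0.689, -0.195, 1.565, 0.157, 0.902, -0.215], TCP at [0.174, -0.6, 0.239] pointing down, gripper open.
Joint ranges: [-3.01, 3.01], [-0.46, 2.08], [-1.47, 1.51], [0.13, 2.56], [-1, 4.14], [0.04, 2.09], [-2.66, 2.66]. Speed limits (rad/s): [2.57, 2.57, 3.14, 3.14, 3.14, 3.14, 3.14].

## Interface

Orientations are given as a unit quaternion [x, y, z, w].
In Python, from plant import r, eyes, finish_job gives the robot as it stands. The module is installed in compiled form; this text tells all that it offers.
- The arm moves only by the tool move_arm, never from a script. Its argument "motion" is a list of rows, each a list of 7 numbers: the shift along the tool's x, y, z in mm, then the turn, a rotation vector about the tool's x, y, z in degrees, then the closure, from 0 (fully open) to 1 (shut). A call has 1 to 5 rows; each row is the pose to reach, as a shift and turn from the pose commanded when the call began, along the tool's axes at that moment; what a row does not reach only later rows make up. A row lasts 1/8 s, in which the tool goes at most 62.5 mm and 10.7 degrees, less where a joint would pass 70% of its speed; a pose out of reach is approached as far as the arm can. A call with a gripper value outside its range is refused whole. The fingers move at their own pace and stop on an object; "newtons" is the grip in N (left out, the last holds). Time passes only in rows, so rows that repeat a pose let the fingers close. It gives the time, the measured TCP pose, the force, the opening and the grip force at its end, in the units of the state.
- r.get_state(): the state, without advancing time (a new reading comes with each control period).
- eyes.snapshot(name): name is "side" or "top" or "wrist"; returns a dict with "frame" (384x512x3 uint8, red, green, blue), "z_map" (384x512 float32, m along the optical axis (not along the pixel's ray), 0 where there is no reading), "intrinsics" (3x3 intrinsics, pixels), "world_to_cam" (4x4, takes a point from world to camera coordinates). Camera axes: x right, y down, z forward; pixel columns grow to the right and rows downward; lengths in m; the calibration is good to about 2 mm. A picture is of the moment at which its call begins.
- finish_job(): hands the job in; it is judged then, once.
The state is a dict: "clock": time; "q": joint angles; "qd": joint speeds; "joint_torque": joint torques, N m; "tool_pos": TCP position; "eef_rot": TCP orientation; "contact_force": force on the tool from outside, world axes, zero at the start; "moment": the same for the moment, N m; "opening": opening from 0.0 (shut) to 1.0 (fully open); "finger_force": force on a finger pad.
Only numpy, scipy, OpenCV 4.12 (cv2) and the standard library are available. Lean on these libraries where they do the work, as an engineer would, in place of code of your own. Each camera call takes 0.05 s, during which the arm holds its last target. There are 200 camera calls.

## Working session

There is one attempt and no reset: what is moved stays moved. The work goes in short steps, Python scripts to look and compute and a tool call to move; the robot and the scene stay as the last step left them, time stands still between calls to the robot, and variables do not carry over. Pictures are saved under pics/ and viewed, at most 10 in all, crops included, and the job is handed in when it is done.

Besides the shell and the picture viewer there is one more tool, called after "Request:" as name([rows], argument=value, ...), one row to a line, values as JSON. move_arm: Moves the arm, as the interface text tells. Its arguments: {"type":"object","properties":{"motion":{"type":"array","items":{"type":"array","items":{"type":"number"}}},"newtons":{"type":"number"}},"required":["motion"]}

```bash
mkdir -p pics
cat > h.py <<'E'
import numpy as np, cv2
from plant import r, eyes, finish_job
from scipy.spatial.transform import Rotation as R
def snap(n,fn=None):
    s=eyes.snapshot(n)
    if fn: cv2.imwrite('pics/'+fn,s['frame'][:,:,::-1])
    return s
def cloud(s):
    K=s['intrinsics'];z=s['z_map'];v,u=np.mgrid[:z.shape[0],:z.shape[1]]
    P=np.stack([(u-K[0,2])/K[0,0]*z,(v-K[1,2])/K[1,1]*z,z],-1)
    T=np.linalg.inv(s['world_to_cam']);return P@T[:3,:3].T+T[:3,3]
def proj(s,p):
    c=s['world_to_cam']@np.append(p,1);q=s['intrinsics']@c[:3];return q[:2]/q[2]
def ray(s,uv,h):
    T=np.linalg.inv(s['world_to_cam']);d=T[:3,:3]@np.linalg.solve(s['intrinsics'],[*uv,1]);o=T[:3,3]
    return o+d*(h-o[2])/d[2]
E
python3 - <<'E'
from h import *
st=r.get_state();print({k:np.round(v,3) for k,v in st.items()})
a=snap('top');b=snap('side')
cv2.imwrite('pics/a.png',cv2.resize(np.hstack([a['frame'],b['frame']])[:,:,::-1],(800,300)))
for s in(a,b):
    P=cloud(s);f=s['frame'];hsv=cv2.cvtColor(f,cv2.COLOR_RGB2HSV)
    m=((hsv[...,0]>5)&(hsv[...,0]<22)&(hsv[...,1]>150)&(hsv[...,2]>120)).astype(np.uint8)
    n,l,stt,c=cv2.connectedComponentsWithStats(m)
    for i in range(1,n):
        if stt[i,4]>20: print(stt[i],c[i],np.median(P[l==i],0),ray(s,c[i],.092))
    print(np.linalg.inv(s['world_to_cam'])[:3,3])
E
```

```text
{'clock': np.float64(0.0), 'q': array([ 1.323,  0.69 , -0.195,  1.566,  0.157,  0.902, -0.215]), 'qd': array([ 0.001, -0.001, -0.001, -0.003, -0.002,  0.002, -0.001]), 'joint_torque': array([ 0.0000e+00, -5.2756e+01, -1.2660e+00, -1.5343e+01, -5.3000e-02,
        7.0000e-03,  0.0000e+00]), 'tool_pos': array([ 0.174, -0.6  ,  0.238]), 'eef_rot': array([ 0.99 ,  0.14 , -0.   , -0.001]), 'contact_force': array([0.179, 0.103, 0.053]), 'moment': array([-0.032, -0.028,  0.041]), 'finger_force': np.float64(0.0), 'opening': np.float64(1.001)}
[0.44853388 0.03439555 1.12325779]
[390 123  17  18 125] [396.56  132.848] [0.47169106 0.48682741 0.0361555 ] [0.5214246  0.43828841 0.092     ]
[416 163  15  20 133] [423.26315789 170.86466165] [0.65100818 0.43159037 0.08289789] [0.66087164 0.42072365 0.092     ]
[174 176  15  15 135] [180.44444444 182.65925926] [ 0.49681581 -0.12609544  0.09068679] [ 0.49714359 -0.12571681  0.092     ]
[ 1.14339765 -0.16602798  0.77142206]
```

View pics/a.png

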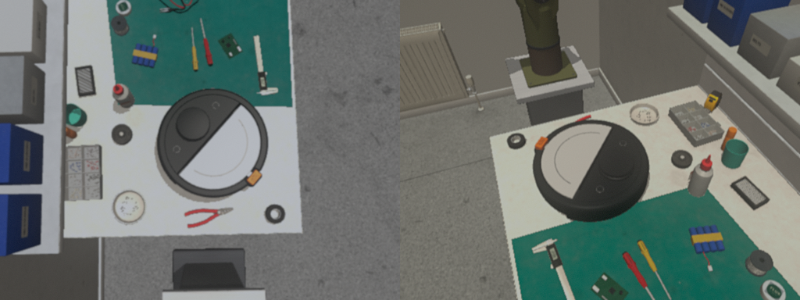

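The top view shows the vacuum centred at about (212,142) of the 400-px panel, with the key at (254,177), towards the robot and to its right. In the side view the key is at (540,145). Next I fit the circle and the axis.

Run:
```python
from h import *
a=snap('top');b=snap('side')
P=cloud(a);f=a['frame'];hsv=cv2.cvtColor(f,cv2.COLOR_RGB2HSV)
print(f[227,325],hsv[227,325])
m=((P[...,2]>.075)&(P[...,2]<.1)&(a['z_map']>0)).astype(np.uint8)
n,l,st,c=cv2.connectedComponentsWithStats(m);i=1+np.argmax(st[1:,4]);print(st[i])
cn=max(cv2.findContours((l==i).astype(np.uint8),0,1)[0],key=len)[:,0]
(cx,cy),rad=cv2.minEnclosingCircle(cn);e=cv2.fitEllipse(cn);C=ray(a,e[0],.088);print(e,cx,cy,rad,C,'rad',np.array(e[1])/2*a['z_map'][150,300]/a['intrinsics'][0,0])
q=np.array([P[v,u] for u,v in cn]);A=np.c_[2*q[:,:2],np.ones(len(q))];x=np.linalg.lstsq(A,(q[:,:2]**2).sum(1),rcond=None)[0];print('fit',x[:2],np.sqrt(x[2]+x[0]**2+x[1]**2))
for s,nm in((a,'t'),(b,'s')):
    h=cv2.cvtColor(s['frame'],cv2.COLOR_RGB2HSV);Q=cloud(s)
    mm=(h[...,0]>5)&(h[...,0]<22)&(h[...,1]>110)&(h[...,2]>80)&(np.linalg.norm(Q[...,:2]-C[:2],axis=2)<.2)
    vv,uu=np.nonzero(mm);print(nm,mm.sum(),uu.mean(),vv.mean(),ray(s,(uu.mean(),vv.mean()),.091),np.median(Q[mm],0))
    # cover: bright grey
    g=(h[...,1]<40)&(h[...,2]>130)&(np.linalg.norm(Q[...,:2]-C[:2],axis=2)<.15)&(Q[...,2]>.07)
    pts=Q[g][:,:2];cen=pts.mean(0);print('cover centroid',cen,len(pts),'dir',np.degrees(np.arctan2(*(C[:2]-cen)[::-1])))
    K=Q[mm];k=ray(s,(uu.mean(),vv.mean()),.091);print('yaw key',np.degrees(np.arctan2(*(C[:2]-k[:2])[::-1])),np.linalg.norm(C[:2]-k[:2]))
```

```text
[175 128  79] [ 15 140 175]
[  202   114   142   140 14027]
((272.39453125, 183.16452026367188), (139.35440063476562, 140.29684448242188), 104.09583282470703) 274.3055419921875 184.87547302246094 73.06106567382812 [ 0.59546592 -0.00595637  0.088     ] rad [0.16266068 0.16376074]
fit [ 0.59862333 -0.0059851 ] 0.1629016342570741
t 197 324.8680203045685 226.88832487309645 [ 0.49156127 -0.12278249  0.091     ] [ 0.49102605 -0.12295645  0.09216069]
cover centroid [ 0.56258932 -0.04519551] 6249 dir 50.04196516190623
yaw key 48.35024306949603 0.15634742667807072
s 177 180.75706214689265 183.05084745762713 [ 0.49765292 -0.1252512   0.091     ] [ 0.4968079  -0.12549411  0.09015184]
cover centroid [ 0.57178614 -0.05245177] 5029 dir 63.010579497349795
yaw key 50.650762822711954 0.1542680799986258
```

```bash
cat >> h.py <<'E'
C=np.array([.597,-.006,0]);YAW=49.5
def V(): return R.from_euler('z',YAW,degrees=True)
def go(p,tilt=0,yaw=0):
    """vac-frame target mm -> tool-frame shift mm & rotvec deg"""
    s=r.get_state();B=R.from_quat(s['eef_rot'])
    T=V()*R.from_euler('z',yaw,degrees=True)*R.from_euler('y',-tilt,degrees=True)*R.from_euler('x',180,degrees=True)
    d=B.inv().apply(C+V().apply(np.array(p)/1e3)-s['tool_pos'])*1e3
    print('shift',d.round(1),'rot',np.degrees((B.inv()*T).as_rotvec()).round(1));where()
def where():
    s=r.get_state();F=V().inv()
    Z=F*R.from_quat(s['eef_rot'])
    print('t',round(float(s['clock']),2),'vac',(F.apply(s['tool_pos']-C)*1e3).round(1),'zax',Z.apply([0,0,1]).round(2),'xax',Z.apply([1,0,0]).round(2),'F',F.apply(s['contact_force']).round(1),'q',np.round(s['q'],2))
E
python3 -c "
from h import *
go([-180,0,220],0)"
```

```text
shift [ 421.5 -353.9   18.6] rot [ -0.1  -0.  -33.4]
t 0.2 vac [-726.6  -63.9  238.3] zax [ 0.  0. -1.] xax [ 0.84 -0.55 -0.  ] F [ 0.7 -0.4 -0.5] q [ 1.32  0.69 -0.19  1.57  0.16  0.9  -0.22]
```

Request:
move_arm([
  [40,-34,2,0,0,-4,1],
  [80,-67,4,0,0,-7,1],
  [130,-109,6,0,0,-11,1],
  [180,-151,8,0,0,-15,1],
  [220,-185,10,0,0,-18,1],
])

```text
clock: 0.82
tool_pos: [0.3348, -0.3596, 0.2288]
eef_rot: [0.956, 0.295, 0.0, 0.0]
contact_force: [0.1, -0.3, -0.3]
opening: 0.46
finger_force: 0.0
```

```bash
python3 -c "
from h import *
go([-180,0,220],0)"
```

```text
shift [242.1 -97.3   8.9] rot [  0.   -0.  -15.2]
t 0.82 vac [-439.2  -30.3  228.8] zax [ 0. -0. -1.] xax [ 0.96 -0.26  0.  ] F [-0.2 -0.2 -0.3] q [ 0.9   0.54 -0.26  1.97  0.22  0.66 -0.47]
```

Request:
move_arm([
  [50,-20,2,0,0,-3,1],
  [100,-40,4,0,0,-6,1],
  [150,-60,6,0,0,-9,1],
  [200,-80,8,0,0,-12,1],
  [242,-97,9,0,0,-15,1],
])

```text
clock: 1.45
tool_pos: [0.4806, -0.1433, 0.2197]
eef_rot: [0.909, 0.417, 0.0, -0.0]
contact_force: [0.4, -0.4, -0.1]
opening: 0.007
finger_force: 0.0
```

```bash
python3 -c "
from h import *
go([-157,0,110],15)
s=snap('wrist','w1.png');print(proj(s,C+V().apply([-.16,0,.092])))
P=cloud(s);h=cv2.cvtColor(s['frame'],cv2.COLOR_RGB2HSV)
m=(h[...,0]>5)&(h[...,0]<22)&(h[...,1]>110)&(h[...,2]>80)
v,u=np.nonzero(m&(P[...,2]>.089));print(len(u),u.mean(),v.mean());L=V().inv().apply(P[v,u]-C)*1e3
print(L.mean(0),np.percentile(L,[2,50,98],axis=0).round(1))
"
```

```text
shift [ 22.9  -0.8 109.7] rot [ 0.  15.  -0.2]
t 1.45 vac [-180.    -0.7  219.7] zax [ 0. -0. -1.] xax [ 1. -0.  0.] F [-0.1 -0.6 -0.1] q [ 0.38  0.57 -0.29  1.95  0.25  0.66 -0.78]
[252.66118576 161.13161487]
1217 248.25801150369762 189.52095316351685
[-155.87108234    4.33202651  137.21814646] [[-168.2  -14.2   89.8]
 [-155.6    4.7   92. ]
 [-146.1   24.5  305.3]]
```

View pics/w1.png

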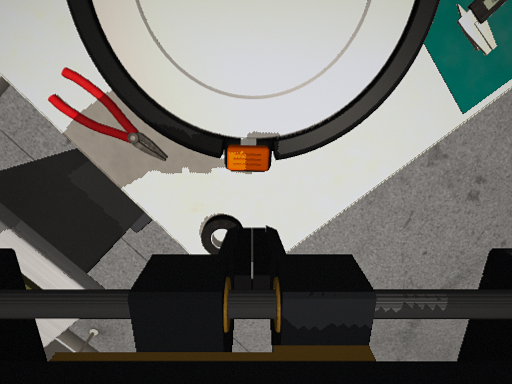

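The wrist view shows the orange key centred at (249,157), with the cover edge just above it at about (250,137). It lies about 5 mm to +y and 3.5 mm forward of my estimate, so I correct the frame and go above the key.

```bash
python3 - <<'E'
from h import *
k=C+V().apply([-.1565,.005,0])
c=k+R.from_euler('z',48.2,degrees=True).apply([.16,0,0]);print(k,c)
t=open('h.py').read().replace("C=np.array([.597,-.006,0]);YAW=49.5",f"C=np.array([{c[0]:.4f},{c[1]:.4f},0]);YAW=48.2");open('h.py','w').write(t)
E
python3 -c "
from h import *
go([-157,0,104],15)"
```

```text
[ 0.49155935 -0.12175629  0.        ] [ 0.59820455 -0.00248013  0.        ]
shift [ 17.7  -4.4 116.2] rot [-0.2 14.6  1.7]
t 1.5 vac [-175.5   -4.9  220. ] zax [ 0.01 -0.   -1.  ] xax [1.   0.03 0.01] F [ 4.5  0.6 -0.1] q [ 0.38  0.57 -0.3   1.95  0.25  0.66 -0.78]
```

Request:
move_arm([
  [6,-2,40,0,5,0.6,1],
  [12,-3,80,0,10,1.2,1],
  [18,-4,110,0,15,1.7,1],
  [18,-4,116,0,15,1.7,1],
  [18,-4,116,0,15,1.7,1],
])

```text
clock: 2.12
tool_pos: [0.4889, -0.1291, 0.1041]
eef_rot: [0.908, 0.399, 0.119, -0.054]
contact_force: [0.3, -0.1, 0.4]
opening: 0.002
finger_force: 0.0
```

```bash
python3 -c "
from h import *
go([-157,0,88],15)"
```

```text
shift [ 5.7 -2.9 18.2] rot [ 0.   0.  -0.7]
t 2.12 vac [-167.2   -2.9  104.1] zax [ 0.26 -0.   -0.97] xax [ 0.97 -0.01  0.26] F [ 0.2 -0.3  0.4] q [ 0.56  0.78 -0.39  2.13  0.24  0.16 -0.69]
```

Request:
move_arm([
  [6,-3,0,0,0,0,1],
  [8,-3,6,0,0,0,1],
  [8,-3,6,0,0,0,1],
])

```text
clock: 2.5
tool_pos: [0.4929, -0.1195, 0.1003]
eef_rot: [0.907, 0.4, 0.119, -0.054]
contact_force: [-0.6, -0.5, -0.1]
opening: 0.007
finger_force: 0.0
```

```bash
python3 -c "
from h import *
go([-157,0,88],15)
s=snap('wrist','w2.png');print(proj(s,C+V().apply([-.16,0,.092])))
go([-157,0,88],15)"
```

```text
shift [-2.8  0.5 12. ] rot [ 0.  -0.  -0.7]
t 2.5 vac [-157.4    0.5  100.3] zax [ 0.26 -0.   -0.97] xax [ 0.97 -0.01  0.26] F [-0.8  0.1 -0.1] q [ 0.53  0.79 -0.38  2.13  0.23  0.15 -0.7 ]
[255.34606758 243.86925961]
shift [-2.4  0.5 12. ] rot [-0.   0.  -0.7]
t 2.55 vac [-157.8    0.4  100.2] zax [ 0.26  0.   -0.97] xax [ 0.97 -0.01  0.26] F [ 0.7 -0.2  0.4] q [ 0.53  0.79 -0.38  2.13  0.23  0.15 -0.7 ]
```

View pics/w2.png

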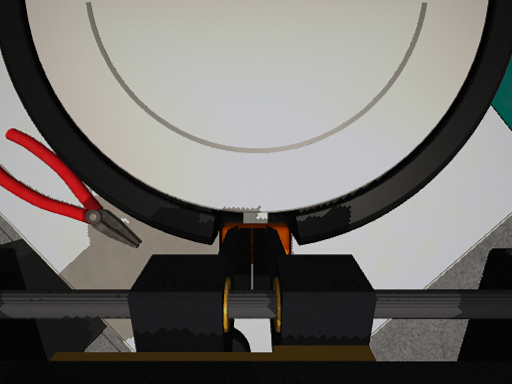

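The fingertips sit over the key, which spans (220–290, 225–250); the cover edge is just ahead at v≈212. Next I press straight down.

Request:
move_arm([
  [-4,0,4,0,0,0,1],
  [-5,0,8,0,0,0,1],
  [-5.3,0,9,0,0,0,1],
  [-5.5,0,10,0,0,0,1],
  [-5.5,0,10,0,0,0,1],
])

```text
clock: 3.18
tool_pos: [0.4906, -0.1226, 0.0901]
eef_rot: [0.908, 0.399, 0.119, -0.054]
contact_force: [-4.1, -1.5, 17.6]
opening: 0.005
finger_force: 8.8
```

```bash
python3 -c "
from h import *
where()"
```

```text
t 3.17 vac [-161.3    0.2   90.1] zax [ 0.26 -0.   -0.97] xax [ 0.97 -0.01  0.26] F [-3.9  2.1 17.6] q [ 0.53  0.81 -0.37  2.14  0.24  0.12 -0.7 ]
```

Request:
move_arm([
  [1,0,-8,0,0,0,1],
  [-15,0,-20,0,0,0,1],
  [-30,0,-30,0,0,0,1],
  [-40,0,-40,0,0,0,1],
])

```text
clock: 3.68
tool_pos: [0.4564, -0.1592, 0.117]
eef_rot: [0.908, 0.398, 0.118, -0.055]
contact_force: [0.0, -0.6, 0.9]
opening: 0.003
finger_force: 0.0
```

```bash
python3 -c "
from h import *
where()
s=snap('side');P=cloud(s);L=(P-C)@V().as_matrix()*1e3
h=cv2.cvtColor(s['frame'],cv2.COLOR_RGB2HSV)
g=(h[...,1]<50)&(h[...,2]>120)&(L[...,2]>84)&(L[...,2]<200)&(np.hypot(L[...,0],L[...,1])<150)&(L[...,0]<10)
for x in range(-140,10,20):
  k=g&(abs(L[...,0]-x)<6);print(x,k.sum(),np.median(L[k],0).round(1) if k.any() else '')
cv2.imwrite('pics/s2.png',cv2.resize(s['frame'][100:300,100:360,::-1],None,fx=2.5,fy=2.5))
go([-170,-35,130],35)
"
```

```text
t 3.67 vac [-211.3    1.3  117. ] zax [ 0.26  0.   -0.97] xax [ 0.97 -0.01  0.26] F [-0.5 -0.5  0.9] q [ 0.67  0.75 -0.43  2.16  0.26  0.19 -0.64]
-140 0 
-120 196 [-118.9   -7.   145.9]
-100 392 [-99.5 -14.1 137.5]
-80 487 [-79.9 -18.7 128.5]
-60 561 [-59.8 -22.2 119.7]
-40 598 [-39.9 -23.5 110.6]
-20 623 [-20.  -23.9 101.6]
0 622 [ -0.  -26.4  92.6]
shift [45.3 35.2 -1. ] rot [ 0.2 20.1 -0.9]
t 3.73 vac [-213.     0.9  117.5] zax [ 0.26  0.   -0.97] xax [ 0.97 -0.02  0.26] F [-1.1  0.1  0.3] q [ 0.68  0.75 -0.43  2.16  0.27  0.19 -0.64]
```

View pics/s2.png

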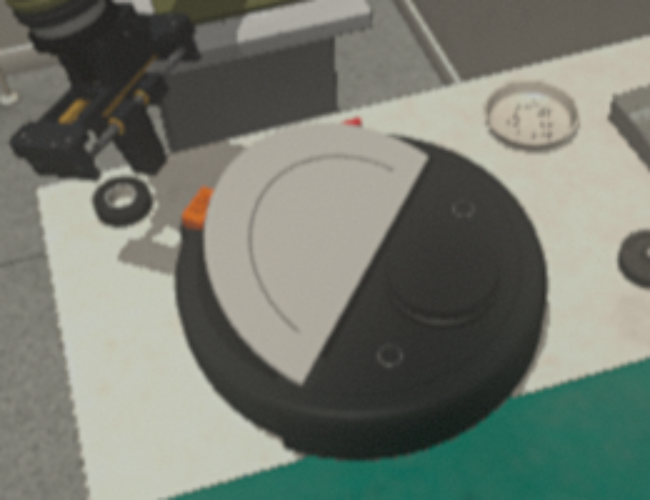

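The cover is ajar at about 25° (edge top at z≈146 mm), and the vacuum has not moved. Next the fingertip goes beside the strike, below the edge, with more tilt.

```bash
python3 -c "
from h import *
go([-165,-40,126],25)
"
```

```text
shift [49.2 40.1  4.1] rot [ 0.1 10.1 -0.9]
t 3.73 vac [-213.     0.9  117.5] zax [ 0.26  0.   -0.97] xax [ 0.97 -0.02  0.26] F [-1.1  0.1  0.3] q [ 0.68  0.75 -0.43  2.16  0.27  0.19 -0.64]
```

Request:
move_arm([
  [0,20,0,0,0,0,1],
  [15,40,2,0,3,-0.9,1],
  [30,40,3,0,6,-0.9,1],
  [49,40,4,0,10,-0.9,1],
  [49,40,4,0,10,-0.9,1],
])

```text
clock: 4.35
tool_pos: [0.5195, -0.1497, 0.1255]
eef_rot: [0.891, 0.399, 0.198, -0.089]
contact_force: [-0.5, 0.3, -0.2]
opening: 0.005
finger_force: 0.0
```

```bash
python3 -c "
from h import *
go([-128,-40,130],25)
"
```

```text
shift [32.9  0.6 10.4] rot [-0.  -0.   0.1]
t 4.35 vac [-162.2  -39.4  125.5] zax [ 0.42  0.   -0.91] xax [0.91 0.   0.42] F [-0.1  0.6 -0.2] q [ 0.82  0.84 -0.64  2.05  0.24  0.21 -0.56]
```

```bash
python3 -c "
from h import *
go([-130,-40,122],35)
"
```

```text
shift [27.7  0.6 16.8] rot [-0.  10.   0.1]
t 4.35 vac [-162.2  -39.4  125.5] zax [ 0.42  0.   -0.91] xax [0.91 0.   0.42] F [-0.1  0.6 -0.2] q [ 0.82  0.84 -0.64  2.05  0.24  0.21 -0.56]
```

Request:
move_arm([
  [3,0.6,4,0,5,0,1],
  [10,0.6,9,0,10,0,1],
  [20,0.6,14,0,10,0,1],
  [28,0.6,17,0,10,0,1],
  [28,0.6,17,0,10,0,1],
])

```text
clock: 4.97
tool_pos: [0.543, -0.124, 0.1234]
eef_rot: [0.869, 0.392, 0.275, -0.122]
contact_force: [0.2, -0.4, -0.5]
opening: 0.005
finger_force: 0.0
```

```bash
python3 -c "
from h import *
go([-120,-40,131],35)
s=snap('side');cv2.imwrite('pics/s3.png',cv2.resize(s['frame'][100:300,100:360,::-1],None,fx=2.5,fy=2.5))
"
```

```text
shift [10.4  0.2 -2. ] rot [-0.   0.   0.4]
t 4.97 vac [-127.4  -39.9  123.4] zax [ 0.57  0.   -0.82] xax [0.82 0.01 0.57] F [-0.2 -0.4 -0.5] q [ 0.93  0.95 -0.79  2.06  0.24  0.12 -0.5 ]
```

View pics/s3.png

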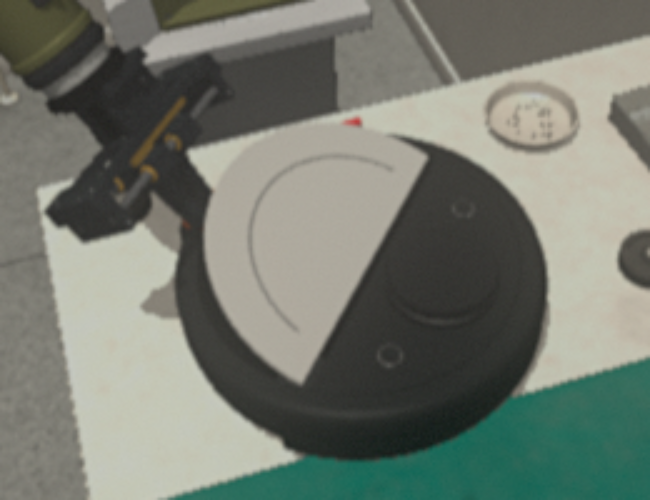

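The finger goes in under the cover edge at about (205,195) and nothing else is disturbed. Next I work out the arc.

```bash
cat >> h.py <<'E'
def arc(ths,s=12,y=-40):
    st=r.get_state();B=R.from_quat(st['eef_rot']);where()
    for th in ths:
        t=np.radians(np.interp(th,[25,50,100],[35,30,0]));a=np.radians(th)
        e=np.array([14-148*np.cos(a),85.5+148*np.sin(a)])+3*np.array([-np.sin(a),-np.cos(a)])
        c=e-9*np.array([np.cos(t),np.sin(t)])-s*np.array([-np.sin(t),np.cos(t)])
        T=V()*R.from_euler('y',-t)*R.from_euler('x',np.pi)
        d=B.inv().apply(C+V().apply(np.array([c[0],y,c[1]])/1e3)-st['tool_pos'])*1e3
        print(th,c.round(1),d.round(1),np.degrees((B.inv()*T).as_rotvec()).round(1))
E
python3 -c "
from h import *
arc([25,29,33,37,42,47])"
```

```text
t 5.03 vac [-128.2  -39.9  123. ] zax [ 0.57  0.   -0.82] xax [0.82 0.01 0.57] F [ 0.4 -0.1  0.2] q [ 0.93  0.95 -0.79  2.06  0.24  0.12 -0.5 ]
25 [-121.9  130.3] [ 9.4  0.2 -2.4] [-0.   0.   0.3]
29 [-117.6  139.6] [18.2  0.2 -7.5] [-0.  -0.8  0.3]
33 [-112.7  148.6] [ 27.4   0.3 -12.1] [-0.  -1.6  0.3]
37 [-107.1  157.2] [ 36.9   0.3 -15.9] [ 0.  -2.4  0.3]
42 [-99.4 167.4] [ 49.    0.4 -19.8] [ 0.  -3.4  0.3]
47 [-90.8 176.8] [ 61.5   0.5 -22.6] [ 0.  -4.4  0.3]
```

Request:
move_arm([
  [9,0,-2,0,0,0,1],
  [18,0,-7,0,-1,0,1],
  [27,0,-12,0,-1.6,0,1],
  [37,0,-16,0,-2.4,0,1],
  [37,0,-16,0,-2.4,0,1],
])

```text
clock: 5.65
tool_pos: [0.557, -0.1092, 0.1582]
eef_rot: [0.875, 0.394, 0.257, -0.113]
contact_force: [0.7, -0.7, -0.3]
opening: 0.005
finger_force: 0.1
```

```bash
python3 -c "
from h import *
arc([37,42,47,52,57,62,67])"
```

```text
t 5.65 vac [-107.   -40.4  158.2] zax [ 0.54 -0.   -0.84] xax [0.84 0.01 0.54] F [-0.1 -0.9 -0.3] q [ 0.87  0.86 -0.78  2.03  0.2   0.19 -0.55]
37 [-107.1  157.2] [-0.6 -0.4  0.8] [ 0.1 -0.1  0.3]
42 [-99.4 167.4] [11.4 -0.4 -3.6] [ 0.1 -1.1  0.3]
47 [-90.8 176.8] [23.7 -0.3 -6.9] [ 0.1 -2.1  0.3]
52 [-81.6 185.4] [36.1 -0.2 -9.2] [ 0.1 -3.9  0.3]
57 [-72.  193.3] [ 48.4  -0.1 -10.6] [ 0.1 -6.9  0.3]
62 [-61.8 200.2] [ 60.7  -0.1 -11. ] [ 0.1 -9.9  0.3]
67 [-51.  206.2] [ 73.1  -0.  -10.2] [  0.1 -12.9   0.3]
```

```bash
cat >> h.py <<'E'
def cover():
    s=snap('side');P=cloud(s);L=(P-C)@V().as_matrix()*1e3
    h=cv2.cvtColor(s['frame'],cv2.COLOR_RGB2HSV)
    g=(h[...,1]<50)&(h[...,2]>110)&(L[...,2]>98)&(L[...,2]<260)&(abs(L[...,1])<110)&(L[...,0]<70)&(L[...,0]>-130)
    Q=L[g];n,l,_,_=0,0,0,0
    if len(Q)>50:
        d=np.degrees(np.arctan2(Q[:,2]-87,14-Q[:,0]));print('cover deg',np.percentile(d,[10,50,90]).round(1),len(Q),'maxz',np.percentile(Q[:,2],98).round(1))
    else: print('few',len(Q))
    return s
E
python3 -c "
from h import *
cover()"
```

```text
cover deg [36.7 38.4 39.7] 4490 maxz 178.7
```

Request:
move_arm([
  [11,0,-4,0,-1,0,1],
  [24,0,-7,0,-2,0,1],
  [36,0,-9,0,-4,0,1],
  [48,0,-11,0,-7,0,1],
  [61,0,-11,0,-10,0,1],
])

```text
clock: 6.32
tool_pos: [0.5867, -0.0752, 0.2]
eef_rot: [0.895, 0.402, 0.179, -0.079]
contact_force: [-0.8, -0.6, -0.8]
opening: 0.01
finger_force: 0.4
```

```bash
python3 -c "
from h import *
cover()
arc([62,67,72,77,82,87])"
```

```text
cover deg [61.1 62.8 64. ] 3783 maxz 218.4
t 6.38 vac [-57.  -39.6 202.7] zax [ 0.39 -0.   -0.92] xax [0.92 0.01 0.39] F [ 3.8 -0.9  1.5] q [ 0.6   0.72 -0.62  1.9   0.16  0.4  -0.71]
62 [-61.8 200.2] [-5.4  0.4  0.5] [0.2 0.  0.5]
67 [-51.  206.2] [ 6.9  0.5 -0.9] [ 0.2 -3.   0.5]
72 [-39.7 211.2] [19.2  0.6 -1.2] [ 0.2 -6.   0.5]
77 [-28.1 215.2] [31.5  0.7 -0.3] [ 0.2 -9.   0.5]
82 [-16.2 218.2] [43.6  0.8  1.6] [  0.2 -12.    0.5]
87 [ -4. 220.] [55.6  0.9  4.5] [  0.3 -15.    0.5]
```

Request:
move_arm([
  [11,0,-1,0,-3,0,1],
  [23,0,-1,0,-6,0,1],
  [35,0,0,0,-9,0,1],
  [46,0,2,0,-12,0,1],
  [46,0,2,0,-12,0,1],
])

```text
clock: 7.0
tool_pos: [0.616, -0.0406, 0.2156]
eef_rot: [0.907, 0.41, 0.086, -0.037]
contact_force: [-0.4, 0.3, -0.3]
opening: 0.008
finger_force: 0.0
```

```bash
python3 -c "
from h import *
cover()
arc([82,87,91,95,98,100,101])"
```

```text
cover deg [82.5 83.5 84.3] 170 maxz 238.8
t 7.05 vac [-18.6 -39.  214.9] zax [ 0.19 -0.   -0.98] xax [0.98 0.   0.19] F [ 0.4 -0.8 -1.3] q [ 0.32  0.69 -0.42  1.73  0.21  0.65 -0.88]
82 [-16.2 218.2] [ 3.   1.  -2.8] [0.1 0.1 0.3]
87 [ -4. 220.] [15.2  1.1 -2.4] [ 0.1 -2.9  0.3]
91 [  5.8 220.7] [25.   1.1 -1.2] [ 0.1 -5.3  0.3]
95 [ 15.6 220.7] [34.6  1.2  0.6] [ 0.1 -7.7  0.3]
98 [ 22.9 220.3] [41.7  1.2  2.4] [ 0.1 -9.5  0.3]
100 [ 27.7 219.8] [46.4  1.2  3.8] [  0.1 -10.7   0.3]
101 [ 30.3 219.4] [48.8  1.2  4.7] [  0.1 -10.7   0.3]
```

Request:
move_arm([
  [10,0,-1,0,-2.5,0,1],
  [20,0,-1,0,-5,0,1],
  [28,0,0,0,-7,0,1],
  [34,0,1,0,-8,0,1],
  [38,0,2,0,-9,0,1],
])

```text
clock: 7.68
tool_pos: [0.6392, -0.0163, 0.2192]
eef_rot: [0.913, 0.409, 0.012, -0.005]
contact_force: [-0.9, -0.5, -0.2]
opening: 0.007
finger_force: 0.1
```

```bash
python3 -c "
from h import *
s=snap('side');cv2.imwrite('pics/s4.png',cv2.resize(s['frame'][60:260,100:360,::-1],None,fx=2.5,fy=2.5))
arc([98,100,101])"
```

```text
t 7.72 vac [ 18.5 -39.5 219.3] zax [ 0.03 -0.   -1.  ] xax [1.   0.   0.03] F [ 0.9 -0.2 -1. ] q [ 0.14  0.73 -0.32  1.55  0.26  0.88 -1.  ]
98 [ 22.9 220.3] [ 4.4  0.5 -0.9] [ 0.  -0.4  0.1]
100 [ 27.7 219.8] [ 9.3  0.6 -0.2] [ 0.  -1.6  0.1]
101 [ 30.3 219.4] [11.8  0.6  0.3] [ 0.  -1.6  0.1]
```

View pics/s4.png

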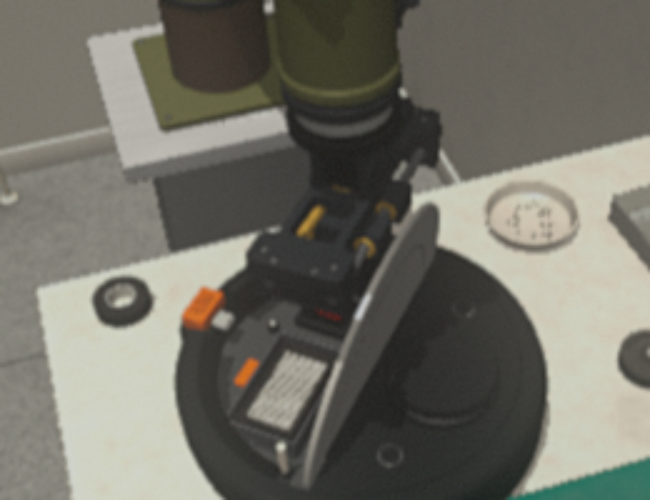

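The cover stands just past vertical (top edge at about (425,210)) and the bay with the red switch is exposed at (325,315). I creep on to the stop.

Request:
move_arm([
  [3,0,0,0,0,0,1],
  [6,0,0,0,-1,0,1],
  [8,0,0,0,-1,0,1],
  [8,0,0,0,-1,0,1],
])

```text
clock: 8.22
tool_pos: [0.6439, -0.0119, 0.2195]
eef_rot: [0.913, 0.409, 0.003, -0.001]
contact_force: [-3.9, -3.8, 2.0]
opening: 0.004
finger_force: 2.5
```

```bash
python3 -c "
from h import *
where()"
```

```text
t 8.22 vac [ 23.4 -40.3 219.5] zax [ 0.01 -0.   -1.  ] xax [1.   0.   0.01] F [-5.4  0.4  2. ] q [ 0.11  0.74 -0.31  1.53  0.26  0.91 -1.01]
```

Request:
move_arm([
  [2,0,0,0,0,0,1],
  [2,0,0,0,0,0,1],
])

```text
clock: 8.48
tool_pos: [0.6453, -0.0109, 0.2196]
eef_rot: [0.913, 0.408, 0.003, -0.0]
contact_force: [-2.5, -4.1, 1.3]
opening: 0.002
finger_force: 2.7
```

```bash
python3 -c "
from h import *
where()"
```

```text
t 8.47 vac [ 25.1 -40.7 219.6] zax [ 0.01 -0.   -1.  ] xax [1.   0.   0.01] F [-4.7 -0.9  1.3] q [ 0.11  0.75 -0.31  1.52  0.26  0.91 -1.01]
```

Request:
move_arm([
  [2,0,0,0,0,0,1],
  [4,0,0,0,0,0,1],
  [4,0,0,0,0,0,1],
])

```text
clock: 8.85
tool_pos: [0.6482, -0.0084, 0.2197]
eef_rot: [0.913, 0.408, 0.003, 0.0]
contact_force: [-2.9, -5.4, 1.4]
opening: -0.001
finger_force: 2.9
```

```bash
python3 -c "
from h import *
where()"
```

```text
t 8.85 vac [ 28.9 -41.2 219.7] zax [ 0.01 -0.   -1.  ] xax [ 1.   -0.    0.01] F [-6.  -1.4  1.4] q [ 0.11  0.75 -0.31  1.51  0.26  0.92 -1.01]
```

Run:
```python
from h import *
s=snap('side','s5full.png');h=cv2.cvtColor(s['frame'],cv2.COLOR_RGB2HSV);P=cloud(s)
m=(h[...,0]>5)&(h[...,0]<22)&(h[...,1]>110)&(h[...,2]>80)
m[:,:165]=0;m[:,200:]=0;m[:150]=0;m[210:]=0
v,u=np.nonzero(m);print(len(u),u.mean(),v.mean(),'was 180.8 183.05')
L=(P-C)@V().as_matrix()*1e3
# cover edge silhouette: predicted for edge middle top at angles
for a in(95,98,100):
    t=np.radians(a);p=np.array([14-154*np.cos(t),0,85.5+154*np.sin(t)])/1e3
    print(a,proj(s,C+V().apply(p)),(proj(s,C+V().apply(p))-[100,60])*2.5)
cv2.imwrite('pics/s5.png',cv2.resize(s['frame'][60:260,100:360,::-1],None,fx=2.5,fy=2.5))
where()
```

```text
194 177.53608247422682 190.1958762886598 was 180.8 183.05
95 [255.66564758 154.92883615] [389.16411896 237.32209038]
98 [259.52912726 156.31851108] [398.82281816 240.79627769]
100 [262.09697099 157.33068919] [405.24242747 243.32672298]
t 8.9 vac [ 28.8 -41.3 219.7] zax [ 0.01 -0.   -1.  ] xax [ 1.   -0.    0.01] F [-4.9 -1.6  0.9] q [ 0.11  0.75 -0.31  1.51  0.26  0.92 -1.01]
```

View pics/s5.png

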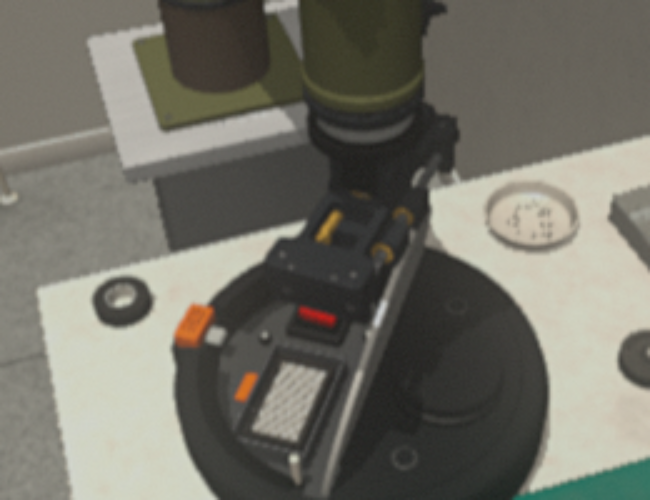

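The cover was already at its stop, and those last few millimetres turned the vacuum slightly: the key went from (203,308) to (195,325) in the crop. I back off at once.

Request:
move_arm([
  [-12,0,0,0,0,0,1],
  [-40,0,0,0,0,0,1],
  [-90,0,-10,0,0,0,1],
  [-150,0,-20,0,0,0,1],
  [-180,0,-20,0,0,0,1],
])

```text
clock: 9.52
tool_pos: [0.5272, -0.1425, 0.2388]
eef_rot: [0.913, 0.408, 0.005, -0.001]
contact_force: [1.2, 0.2, 0.1]
opening: 0.003
finger_force: 0.0
```

Run:
```python
from h import *
a=snap('top');b=snap('side')
cv2.imwrite('pics/c.png',np.hstack([cv2.resize(a['frame'][100:280,180:380,::-1],(400,360)),cv2.resize(b['frame'][80:260,140:340,::-1],(400,360))]))
for s in(a,b):
    P=cloud(s);h=cv2.cvtColor(s['frame'],cv2.COLOR_RGB2HSV)
    near=np.linalg.norm(P[...,:2]-C[:2],axis=2)<.19
    for nm,m in(('key',(h[...,0]>5)&(h[...,0]<22)&(h[...,1]>110)&(h[...,2]>80)&(P[...,2]>.083)),('red',((h[...,0]<4)|(h[...,0]>175))&(h[...,1]>120)&(h[...,2]>70)&(P[...,2]>.05))):
        n,l,st,c=cv2.connectedComponentsWithStats((m&near).astype(np.uint8))
        for i in range(1,n):
            if st[i,4]>15:print(nm,st[i],c[i].round(1),np.median(P[l==i],0).round(4),ray(s,c[i],.091 if nm=='key' else .072).round(4))
P=cloud(a);m=((P[...,2]>.075)&(P[...,2]<.1)).astype(np.uint8);n,l,st,c=cv2.connectedComponentsWithStats(m);i=1+np.argmax(st[1:,4])
cn=max(cv2.findContours((l==i).astype(np.uint8),0,1)[0],key=len)[:,0]
q=np.array([P[v,u] for u,v in cn])[:,:2];d=np.linalg.norm(q-C[:2],axis=1);q=q[abs(d-.165)<.012]
A=np.c_[2*q,np.ones(len(q))];x=np.linalg.lstsq(A,(q**2).sum(1),rcond=None)[0];print('circle',x[:2],np.sqrt(x[2]+x[0]**2+x[1]**2),len(q));where()
```

```text
key [328 216   9  10  59] [332.1 220.1] [ 0.5025 -0.1374  0.093 ] [ 0.5066 -0.1398  0.091 ]
red [270 210  18  15 155] [278.4 216.9] [ 0.518  -0.0179  0.0717] [ 0.5181 -0.0184  0.072 ]
key [132 111  10  12  59] [136.1 115.8] [ 0.5403 -0.1786  0.3329] [ 0.2104 -0.1843  0.091 ]
key [153 123   7   8  23] [156.7 125.6] [ 0.5662 -0.1476  0.3209] [ 0.272  -0.1391  0.091 ]
key [170 182  16  17 164] [177.4 189.9] [ 0.5151 -0.1373  0.0905] [ 0.5157 -0.1372  0.091 ]
red [219 179  17  12 139] [226.9 184.4] [ 0.5205 -0.0222  0.0699] [ 0.5221 -0.0225  0.072 ]
circle [ 0.60395709 -0.00718861] 0.1624739444892265 378
t 9.62 vac [-152.8  -40.5  238.2] zax [ 0.01 -0.   -1.  ] xax [ 1.   -0.    0.01] F [-0.8 -0.7  0. ] q [ 0.4   0.6  -0.34  1.81  0.27  0.78 -0.82]
```

View pics/c.png

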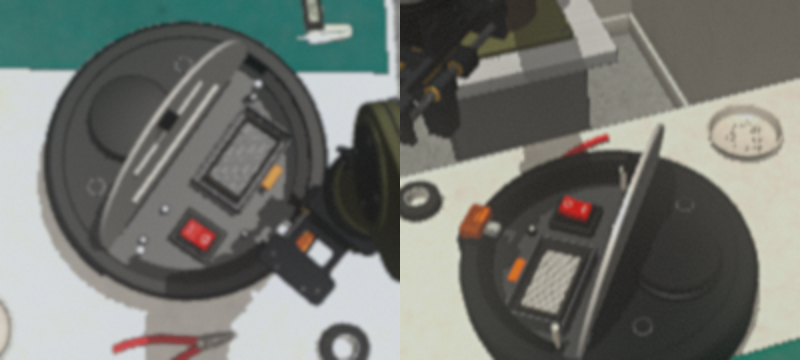

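The cover stands open by itself against its stop. The red rocker is seen at about (198,237) in the top panel and (573,208) in the side panel. The vacuum has turned about 5° and shifted about 5 mm. I update the frame and look at the switch from close by.

```bash
sed -i 's/^C=.*/C=np.array([.603,-.006,0]);YAW=53.3/' h.py; python3 -c "
from h import *
go([-120,64,170],0)"
```

```text
shift [ 27.3 -87.9  68.3] rot [ 0.1 -0.5 -5.3]
t 9.62 vac [-155.8  -20.8  238.2] zax [ 0.01 -0.   -1.  ] xax [ 1.   -0.09  0.01] F [-0.8 -0.6  0. ] q [ 0.4   0.6  -0.34  1.81  0.27  0.78 -0.82]
```

Request:
move_arm([
  [7,-25,10,0,0,-2,1],
  [14,-50,25,0,0,-4,1],
  [21,-75,45,0,0,-5,1],
  [27,-88,68,0,0,-5,1],
  [27,-88,68,0,0,-5,1],
])

```text
clock: 10.25
tool_pos: [0.4817, -0.0578, 0.1693]
eef_rot: [0.893, 0.451, 0.005, -0.002]
contact_force: [0.4, -0.5, 1.1]
opening: 0.002
finger_force: 0.0
```

Run:
```python
from h import *
where()
s=snap('wrist','w3.png');P=cloud(s);h=cv2.cvtColor(s['frame'],cv2.COLOR_RGB2HSV);L=(P-C)@V().as_matrix()*1e3
m=(((h[...,0]<4)|(h[...,0]>174))&(h[...,1]>120)&(h[...,2]>60)).astype(np.uint8)
n,l,st,c=cv2.connectedComponentsWithStats(m)
for i in range(1,n):
    if st[i,4]>60:
        print(st[i],c[i].round(1),np.median(L[l==i],0).round(1),np.percentile(L[l==i],[3,97],axis=0).round(1))
        cn=max(cv2.findContours((l==i).astype(np.uint8),0,1)[0],key=len);bx=cv2.boxPoints(cv2.minAreaRect(cn))
        for p in bx: w=ray(s,p,.072);print(p.round(),((w-C)@V().as_matrix()*1e3).round(1))
```

```text
t 10.25 vac [-114.1   66.3  169.3] zax [ 0.01  0.   -1.  ] xax [1.   0.   0.01] F [-0.1 -0.6  1.1] q [ 0.22  0.63 -0.3   2.05  0.35  0.5  -0.97]
[247 112  26  42 933] [259.3 131.4] [-60.1  61.9  71. ] [[-77.6  51.5  68.5]
 [-45.1  72.2  75.6]]
[247. 112.] [-44.3  72.2  72. ]
[272. 112.] [-44.3  51.2  72. ]
[272. 153.] [-78.9  50.4  72. ]
[247. 153.] [-79.   72.2  72. ]
[  79  119   95   82 1932] [128.2 163.2] [-104.8  203.7   10.5] [[-136.8  165.1    6.1]
 [ -59.9  250.3   12.4]]
[ 76. 153.] [-79.3 221.6  72. ]
[102. 116.] [-48.4 194.1  72. ]
[184. 175.] [-98.9 128.8  72. ]
[158. 211.] [-134.   155.4   72. ]
```

View pics/w3.png

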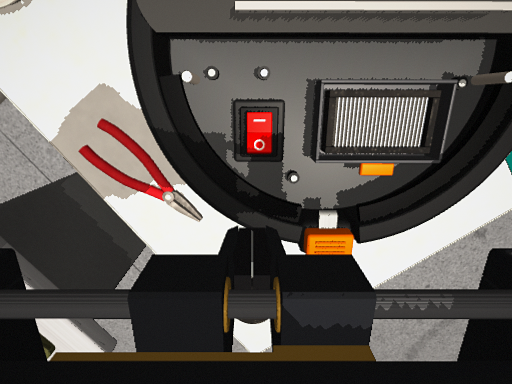

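The rocker spans (247–272, 112–153); the ring mark is at (259,145), on the catch side. Its ring half is centred at about vac (-70.5, 62). I move above it, then press.

```bash
python3 -c "
from h import *
go([-74,62,90],0)"
```

```text
shift [39.6  2.7 80.6] rot [ 0.1 -0.6  0.2]
t 10.3 vac [-114.5   64.8  170.1] zax [ 0.01 -0.   -1.  ] xax [1.   0.   0.01] F [-0.1 -0.7 -0.2] q [ 0.22  0.63 -0.3   2.05  0.35  0.5  -0.97]
```

Request:
move_arm([
  [20,1,15,0,0,0,1],
  [39.5,2.5,30,0,0,0,1],
  [39.5,2.5,55,0,0,0,1],
  [39.5,2.5,80,0,0,0,1],
  [39.5,2.5,80,0,0,0,1],
])

```text
clock: 10.92
tool_pos: [0.5087, -0.0301, 0.0902]
eef_rot: [0.894, 0.448, 0.005, -0.001]
contact_force: [1.0, 0.7, 0.1]
opening: 0.005
finger_force: 0.0
```

```bash
python3 -c "
from h import *
go([-74,62,76],0)"
```

```text
shift [ 1.6 -0.8 14.2] rot [ 0.1 -0.6 -0. ]
t 10.93 vac [-75.7  61.2  90.2] zax [ 0.01 -0.   -1.  ] xax [ 1.   -0.    0.01] F [ 1.2 -0.3  0.1] q [ 0.09  0.79 -0.2   2.04  0.41  0.35 -1.08]
```

Request:
move_arm([
  [2,0,8,0,0,0,1],
  [2,0,14,0,0,0,1],
  [2,0,16,0,0,0,1],
  [2,0,18,0,0,0,1],
  [2,0,18,0,0,0,1],
])

```text
clock: 11.55
tool_pos: [0.5095, -0.0281, 0.0725]
eef_rot: [0.894, 0.449, 0.005, -0.001]
contact_force: [-0.7, -0.2, -1.3]
opening: 0.003
finger_force: 0.0
```

```bash
python3 -c "
from h import *
where()"
```

```text
t 11.55 vac [-73.6  61.8  72.5] zax [ 0.01 -0.   -1.  ] xax [1.   0.   0.01] F [-0.6  0.5 -1.3] q [ 0.08  0.82 -0.18  2.04  0.42  0.3  -1.09]
```

Request:
move_arm([
  [0,0,1,0,0,0,1],
  [0,0,2,0,0,0,1],
  [0,0,2,0,0,0,1],
])

```text
clock: 11.92
tool_pos: [0.5096, -0.0279, 0.0712]
eef_rot: [0.894, 0.449, 0.005, -0.001]
contact_force: [-1.8, 0.3, 6.7]
opening: 0.01
finger_force: 3.7
```

```bash
python3 -c "
from h import *
where()"
```

```text
t 11.93 vac [-73.4  61.8  71.2] zax [ 0.01 -0.   -1.  ] xax [1.   0.   0.01] F [-0.8  1.6  6.7] q [ 0.07  0.83 -0.17  2.04  0.42  0.3  -1.09]
```

Firm seat at z≈71 mm. I retreat straight up, then back, and check.

Request:
move_arm([
  [0,0,-20,0,0,0,1],
  [0,0,-60,0,0,0,1],
  [-10,0,-100,0,0,0,1],
  [-45,0,-105,0,0,0,1],
  [-45,0,-105,0,0,0,1],
])

```text
clock: 12.55
tool_pos: [0.4801, -0.0675, 0.1756]
eef_rot: [0.895, 0.447, 0.004, -0.001]
contact_force: [0.6, 1.0, -1.0]
opening: 0.005
finger_force: 0.0
```

Run:
```python
from h import *
where()
s=snap('wrist');P=cloud(s);h=cv2.cvtColor(s['frame'],cv2.COLOR_RGB2HSV);L=(P-C)@V().as_matrix()*1e3
m=((h[...,0]<4)|(h[...,0]>174))&(h[...,1]>120)&(h[...,2]>60)&(abs(L[...,1]-62)<20)
for x in range(-78,-42,5):
    k=m&(abs(L[...,0]-x)<2.5);print(x,k.sum(),np.median(L[k],0).round(1) if k.any() else '')
b=snap('side')
cv2.imwrite('pics/f.png',np.hstack([cv2.resize(s['frame'][:,:,::-1],(400,300)),cv2.resize(b['frame'][80:230,140:340,::-1],(400,300))]))
```

```text
t 12.55 vac [-122.8   61.7  175.6] zax [ 0.01 -0.   -1.  ] xax [ 1.   -0.    0.01] F [ 1.2  0.1 -1. ] q [ 0.24  0.62 -0.31  2.05  0.36  0.52 -0.97]
-78 103 [-77.8  61.8  70. ]
-73 118 [-73.1  61.8  70.3]
-68 115 [-68.   61.8  70.5]
-63 148 [-63.3  61.8  70.9]
-58 154 [-57.8  61.8  72. ]
-53 132 [-53.   62.2  73.5]
-48 158 [-48.2  61.7  74.7]
-43 77 [-44.5  62.6  71.3]
```

View pics/f.png

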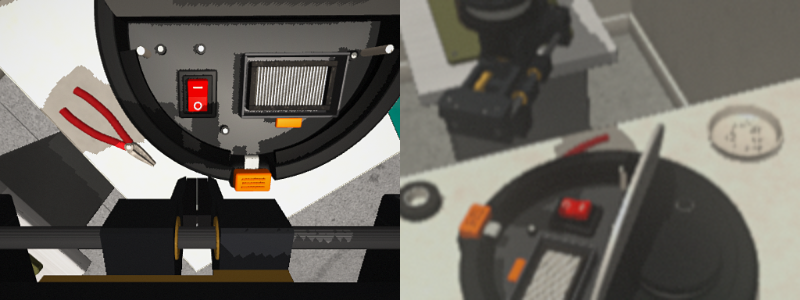

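The ring half is now down (70 mm against 74.7 mm for the bar half), the cover stays open, the other bench items look undisturbed, and the arm is clear.

```bash
python3 -c "
from h import *
print(finish_job())"
```

```text
the job is handed in; nothing more can be done
None
```

The job is handed in: the catch is released, the cover stands open by itself, and the main switch is off (ring half down). However, while seating the cover against its stop I turned the vacuum about 5° and shifted it about 5 mm, against the no-shove instruction.

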